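Lock the blue grain sieve onto the sieve shaker

TASK

Pick up the blue grain sieve by its handle bar and hang it on the shaker: lower it between the two dark hooks with its two side lugs resting on the bare ledges, then twist it counter-clockwise (seen from above) under the hook arms until the lugs drop into the locking notches and the sieve sits flat on the deck. Let go of it, and leave the orange sieve alone.

Things in the scene. Friction and masses are not known exactly. Their poses are not given: they have to be found in the camera images.
- sieve_blue: Blue-handled steel sieve, 0.2-0.4 kg: upright ring 100 mm wide, 40 high. Blue handle bar across the top (98 long, 14 wide, 20 tall, centre 88 above underside): grip from above at mid-length across its width. Two lugs (12 wide, 8 tall) reach 80 from the axis on opposite sides, undersides 22 up. Origin: centre of underside; x along bar and lugs, z up. Half-turn symmetric.
- sieve_orange: The other sieve, same shape, size and axes, but with orange handle bar and orange band. Not wanted: leave it standing where it is. Origin: centre of its underside, on the table.
- mount_deck (a point): Deck centre, 55 mm above the table, of the fixed round white shaker (208 mm wide). z up, x towards one notch, -x the other. To enter, the sieve's x axis is about 55 degrees (40 to 80 will do) clockwise of this x, seen from above; lugs on the ledges put its underside 10 mm above the deck. Twist at 10 to 20 mm up until both x axes agree; there it drops to the deck. 10 mm side play.
- mount_notch (a point): Middle of one red notch floor, 73 mm from the deck's axis, 20 mm above the deck; its twin is opposite. Hooks span radius 60 to 86 mm. Angles counter-clockwise from the notch middle, heights above deck: bare aluminium ledge -95 to -12 deg, top 32 mm; notch -12 to +12; dark end stop +12 to +22; dark hook arm over -30 to +22, underside 52, top 58 mm. Axes as the deck's.
Mind the look-alikes: they are no part of the job. Leave any red look-alike of the sieve_blue alone.

How it is judged:
By the outcome, as a careful person would: the job done as asked, in the order asked, and still so for the second after the job is handed in, with the robot touching nothing.
It also fails if it takes over 38 s, if anything falls off the work surface, if the arm or the gripper's body presses on something with over 40 N, if the wrist force passes 120 N, or if a joint passes its speed limit or range.

ROBOT

A 6-joint arm with a two-finger parallel gripper is mounted at the origin on the work surface. World frame = base frame: x ahead of the robot, y to its left, z up, the work surface at z = 0. Lengths are in m, angles in rad, forces in N, time in s.
With the tool pointing down it reaches from about 0.3 to 0.875 m from the base axis. Payload 6.4 kg.
Tool frame: the origin (TCP) lies between the finger pads; the fingertips stand ctrl.tip_extent ahead of it and the grasp point (between the pads) is the TCP (ctrl.tip_extent is the distance from the TCP to the fingertips, in m); z points along the fingers, y is the line along which they close (so a half turn about z gives the same grasp; the last joint's range is limited). The gripper opens to 85 mm and grips with 20 to 120 N. Pads are 22 mm wide; open, the fingers measure 114 mm over their backs; the gripper's body (76 mm by 85 mm) begins 54 mm behind the grasp point. The pads swing forward as they close: fully open they stand 13 mm farther back than shut.
Start: joints at [-1.323, 0.181, 1.607, -0, 1.354, -0.206], TCP at [0.252, -0.517, 0.25] pointing down, gripper open.
Joint ranges: [-2.99, 2.99], [-0.89, 2.07], [0.3, 2.58], [-1.14, 4.28], [0, 2.63], [-3.12, 3.12]. Speed limits (rad/s): [2.57, 2.57, 3.01, 3.14, 3.14, 3.14].

INTERFACE

Orientations are given as a unit quaternion [w, x, y, z].
In Python, from bench import ctrl gives the robot as it stands.
- The arm moves only by the tool send_rows, never from a script. Its arguments are lists of equal length, an entry for each row: "dr": the turn, a rotation vector about the tool's x, y, z in units of 6 degrees (1.0 is 6 degrees), a list of three; "xyz": the shift along the tool's x, y, z in cm, a list of three; "jaw": the opening in per cent of the stroke, from 0 (shut) to 100 (fully open). In form: {"dr": [[wx, wy, wz], ...], "xyz": [[dx, dy, dz], ...], "jaw": [jaw, ...]}. A call has exactly 8 rows; each row is the pose to reach, as a shift and turn from the pose commanded when the call began, along the tool's axes at that moment; what a row does not reach only later rows make up. A row lasts 1/8 s, in which the tool goes at most 62.5 mm and 10.7 degrees, less where a joint would pass 70% of its speed; a pose out of reach is approached as far as the arm can. A call with a gripper value outside its range is refused whole. The fingers move at their own pace and stop on an object; the grip force is fixed at half the most. Time passes only in rows, so rows that repeat a pose let the fingers close, or fill a call up. It gives the time, the measured TCP pose, the force, the opening and the grip force at its end, in the units of the state.
- ctrl.get_obs(): the state, without advancing time (a new reading comes with each control period).
- ctrl.camera(name): name is "side" or "top"; returns the picture (420x560x3 uint8, red, green, blue); there is no depth.
- ctrl.calibration(name): a dict with "camera_matrix" (3x3 intrinsics, pixels), "world_from_camera" (4x4, takes a point from camera to world coordinates). Camera axes: x right, y up, looking along -z (the intrinsics and any distortion apply to the point x, -y, -z); pixel columns grow to the right and rows downward; lengths in m; the calibration is good to about 2 mm. A picture is of the moment at which its call begins. calibration takes no time and is no camera call.
- ctrl.hand_in(): hands the job in; it is judged then, once.
The state is a dict: "time_s": time; "q": joint angles; "dq": joint speeds; "joint_efforts": joint torques, N m; "eef_pos": TCP position; "eef_rot": TCP orientation; "wrist_force": force on the tool from outside, world axes, zero at the start; "torque": the same for the moment, N m; "opening": opening from 0.0 (shut) to 1.0 (fully open); "grasp_force": force on a finger pad.
Only numpy, scipy, OpenCV 4.12 (cv2) and the standard library are available. Lean on these libraries where they do the work, as an engineer would, in place of code of your own. Each camera call takes 0.05 s, during which the arm holds its last target. There are 200 camera calls.

## Working session

There is one attempt and no reset: what is moved stays moved. The work goes in short steps, Python scripts to look and compute and a tool call to move; the robot and the scene stay as the last step left them, time stands still between calls to the robot, and variables do not carry over. Pictures are saved under pics/ and viewed, at most 10 in all, crops included, and the job is handed in when it is done.

Besides the shell and the picture viewer there is one more tool, called after "Emit:" by a JSON object that holds its "api" and its "payload", one argument or row to a line. send_rows: Moves the arm, as the interface text tells. Its arguments: {"type":"object","properties":{"dr":{"type":"array","items":{"type":"array","items":{"type":"number"}}},"xyz":{"type":"array","items":{"type":"array","items":{"type":"number"}}},"jaw":{"type":"array","items":{"type":"number"}}},"required":["dr","xyz","jaw"]}

```bash
mkdir -p pics; cat > h.py <<'E'
import numpy as np, cv2
from bench import ctrl
def cap(n,tag):
    im=ctrl.camera(n); cv2.imwrite(f'pics/{tag}.png',cv2.cvtColor(im,cv2.COLOR_RGB2BGR)); return im
def ray(n,u,v):
    c=ctrl.calibration(n);K=np.array(c['camera_matrix']);T=np.array(c['world_from_camera'])
    d=np.linalg.inv(K)@[u,v,1]; d=T[:3,:3]@[d[0],-d[1],-d[2]]; return T[:3,3],d
def onz(n,u,v,z):
    o,d=ray(n,u,v); return o+d*(z-o[2])/d[2]
E
python3 - <<'E'
from h import *
cap('top','t0');cap('side','s0')
for n in('top','side'): print(ctrl.calibration(n))
o=ctrl.get_obs();print(o['eef_pos'],o['eef_rot'],o['opening'],ctrl.tip_extent)
E
```

```text
{'camera_matrix': array([[533.51259505,   0.        , 270.65905295],
       [  0.        , 533.51259505, 210.89242088],
       [  0.        ,   0.        ,   1.        ]]), 'world_from_camera': array([[ 0.02795926,  0.99814209, -0.05413546,  0.36579026],
       [-0.99958003,  0.02750465, -0.00912469,  0.08693977],
       [-0.00761876,  0.05436784,  0.99849191,  1.30847779],
       [ 0.        ,  0.        ,  0.        ,  1.        ]])}
{'camera_matrix': array([[478.78728674,   0.        , 281.35719693],
       [  0.        , 478.78728674, 216.16956304],
       [  0.        ,   0.        ,   1.        ]]), 'world_from_camera': array([[-0.68428985,  0.48811026, -0.5417525 , -0.25105897],
       [-0.72903429, -0.47424559,  0.49355864,  0.71309495],
       [-0.0160127 ,  0.73269331,  0.68037056,  0.95492787],
       [ 0.        ,  0.        ,  0.        ,  1.        ]])}
[ 0.25197304 -0.51632193  0.24946982] [-8.09329623e-04  9.74367929e-01  2.24958849e-01 -8.33875826e-06] 0.9977678213582631 0.019
```

View pics/t0.png

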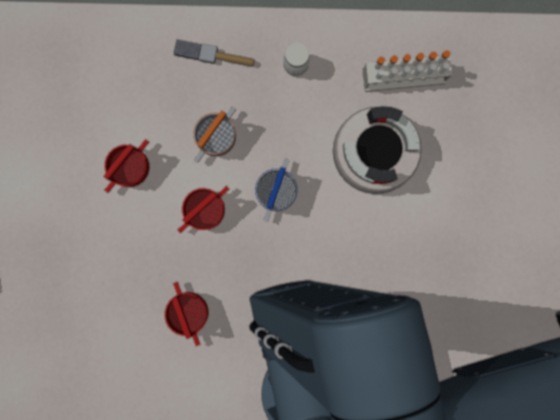

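View pics/s0.png

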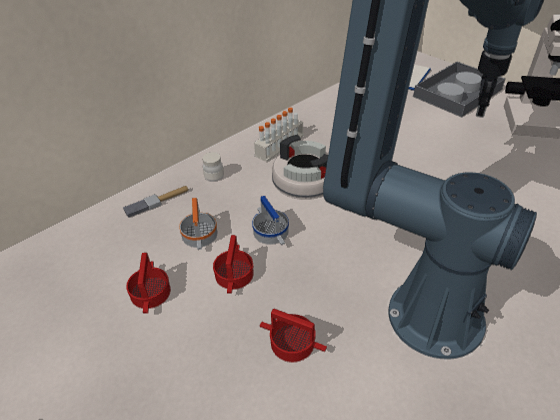

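The top view shows the blue sieve at (277,189), the orange one at (214,132), and red look-alikes at (127,165), (204,208) and (187,313). The shaker is at (378,148), with its dark hooks near (385,115) and (380,175). Only the one at (277,189) has a blue bar and a steel ring, so it's the target. I'll measure it and check one enlarged crop.

```bash
python3 - <<'E'
from h import *
im=cv2.cvtColor(cv2.imread('pics/t0.png'),cv2.COLOR_BGR2RGB); hsv=cv2.cvtColor(im,cv2.COLOR_RGB2HSV)
def comps(m,box,mn=8):
    x0,y0,x1,y1=box; k=np.zeros(m.shape,np.uint8);k[y0:y1,x0:x1]=m[y0:y1,x0:x1]
    n,l,s,c=cv2.connectedComponentsWithStats(k); return [(l==i,s[i,4],c[i]) for i in range(1,n) if s[i,4]>=mn]
b=cv2.inRange(hsv,(105,150,60),(130,255,255))
for m,a,c in comps(b,(240,150,320,230)):
    p=np.argwhere(m)[:,::-1].astype(np.float32); r=cv2.minAreaRect(p)
    w=np.array([onz('top',u,v,.098)[:2] for u,v in p]); e,V=np.linalg.eigh(np.cov(w.T))
    print('blue',a,c,r,w.mean(0),(w.min(0)+w.max(0))/2,np.degrees(np.arctan2(V[1,1],V[0,1])), np.ptp(w@V[:,1]))
red=cv2.inRange(hsv,(0,120,60),(8,255,255))|cv2.inRange(hsv,(172,120,60),(180,255,255))
for m,a,c in comps(red,(330,100,430,200),4): print('red',a,c,onz('top',*c,.075))
dk=cv2.inRange(hsv,(0,0,0),(180,255,75))
for m,a,c in comps(dk,(330,100,430,200),10): print('dark',a,c,onz('top',*c,.113))
# body outline: bright white
def up(x,y,w,h,s): return cv2.resize(im[y:y+h,x:x+w],None,fx=s,fy=s,interpolation=cv2.INTER_CUBIC)
o=np.hstack([up(325,95,105,105,5)[:, :],up(240,150,50,105,5)]) if 0 else np.hstack([up(328,98,100,100,4),up(235,145,90,100,4)])
cv2.imwrite('pics/c0.png',cv2.cvtColor(o,cv2.COLOR_RGB2BGR))
E
```

```text
blue 203 [275.55665025 187.71428571] ((275.6117858886719, 187.53842163085938), (5.171723365783691, 41.107810974121094), 18.970407485961914) [0.48460057 0.08832074] [0.48514464 0.08737073] 162.3746690382127 0.09394054099097232
red 33 [381.33333333 119.60606061] [ 0.65303199 -0.15399484  0.075     ]
red 18 [379.16666667 181.72222222] [ 0.50731009 -0.1514124   0.075     ]
dark 434 [383.41474654 114.44470046] [ 0.65611137 -0.1510759   0.113     ]
dark 1949 [379.62801437 152.1067214 ] [ 0.57002899 -0.14397261  0.113     ]
```

View pics/c0.png

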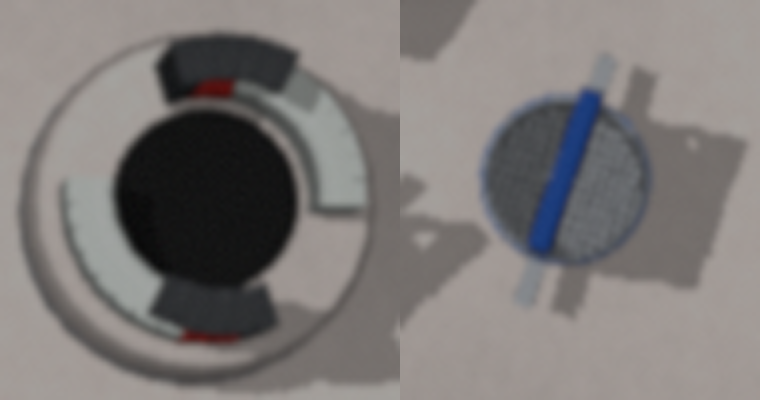

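The crop confirms the blue-barred steel sieve. In the shaker crop, the deck disc is centred near full-image (380,147). The upper hook's outer corners are at crop (172,42) and (297,50), and the bare ledges run clockwise from each hook. Next I'll get the deck pose from the disc and the hook corners.

```bash
python3 - <<'E'
from h import *
im=cv2.imread('pics/t0.png'); f=cv2.resize(im[98:198,328:428],None,fx=4,fy=4,interpolation=cv2.INTER_CUBIC)
g=cv2.cvtColor(f,cv2.COLOR_BGR2GRAY); F=lambda p:(328+(p[0]+.5)/4-.5,98+(p[1]+.5)/4-.5)
pts=[]
for ang in list(range(-50,45,5))+list(range(125,235,5)):   # image directions left/right, away from hooks
    a=np.radians(ang); pr=np.array([g[int(197+r*np.sin(a)),int(207+r*np.cos(a))] for r in range(60,120)],float)
    r=60+np.argmax(pr>70); pts.append(onz('top',*F((207+r*np.cos(a),197+r*np.sin(a))),.055)[:2])
pts=np.array(pts); 
def fit(P):
    s=np.linalg.lstsq(np.c_[2*P,np.ones(len(P))],(P**2).sum(1),rcond=None)[0]; c=s[:2]; return c,np.sqrt(s[2]+c@c)
c,r=fit(pts); print('disc',c,r,np.abs(np.hypot(*(pts-c).T)-r).max())
for n,p in dict(t_outL=(176,40),t_outR=(297,50),t_inR=(288,92),b_outL=(150,315),b_outR=(278,325),b_inR=(266,284),b_inL=(167,283)).items():
    w=onz('top',*F(p),.113)[:2]-c; print(n,np.hypot(*w).round(4),np.degrees(np.arctan2(w[1],w[0])).round(1))
for n,p in dict(ledgeTopEndOut=(365,207),ledgeTopEndIn=(318,207),ledgeBotEndOut=(63,180),ledgeBotEndIn=(112,180)).items():
    w=onz('top',*F(p),.087)[:2]-c; print(n,np.hypot(*w).round(4),np.degrees(np.arctan2(w[1],w[0])).round(1))
E
```

```text
disc [ 0.59152531 -0.15402587] 0.053744680712734354 0.0010515151300175204
t_outL 0.0849 20.6
t_outR 0.0848 -27.1
t_inR 0.0616 -33.4
b_outL 0.0879 151.7
b_outR 0.0865 -159.6
b_inR 0.0625 -158.3
b_inL 0.0673 151.2
ledgeTopEndOut 0.0855 -95.6
ledgeTopEndIn 0.0588 -98.8
ledgeBotEndOut 0.0889 88.2
ledgeBotEndIn 0.0608 86.7
```

The radii match the stated 60 and 86 mm. Deck centre is about (0.591, -0.1545) with x yaw about 0°. The bar is at (0.486, 0.088), yaw -17.6°.

```bash
cat >> h.py <<'E'
from scipy.spatial.transform import Rotation as Ro
def goal(p,yaw):
    o=ctrl.get_obs(); w,x,y,z=o['eef_rot']; R=Ro.from_quat([x,y,z,w])
    a=np.radians(yaw); G=Ro.from_matrix(np.array([[np.cos(a),np.sin(a),0],[np.sin(a),-np.cos(a),0],[0,0,-1]]))
    print('xyz cm',(R.inv().apply(np.array(p)-o['eef_pos'])*100).round(2),'dr',(np.degrees((R.inv()*G).as_rotvec())/6).round(2),'| t',o['time_s'],np.round(o['eef_pos'],4))
E
python3 -c "
from h import *
goal((.486,.088,.25),-17.6);goal((.486,.088,.20),-17.6)"
```

```text
xyz cm [ 4.753e+01 -4.406e+01  3.000e-02] dr [-0.02  0.    7.27] | t 0.1 [ 0.252  -0.5163  0.2495]
xyz cm [ 47.52 -44.05   5.03] dr [-0.02  0.    7.27] | t 0.1 [ 0.252  -0.5163  0.2495]
```

Emit:
{"api": "send_rows", "payload": {
  "dr": [
    [0,0,0.9],
    [0,0,1.8],
    [0,0,2.7],
    [0,0,3.6],
    [0,0,4.5],
    [0,0,5.4],
    [0,0,6.3],
    [0,0,7.27]
  ],
  "xyz": [
    [3,-2.8,0],
    [7,-6.5,0],
    [11,-10.2,0],
    [15,-13.9,0],
    [19,-17.6,0],
    [23,-21.3,0],
    [27,-25,0],
    [31,-28.7,0]
  ],
  "jaw": [100,100,100,100,100,100,100,100]
}}

```text
time_s: 1.1
eef_pos: [0.4051, -0.1212, 0.2502]
eef_rot: [0.0, 0.988, -0.155, 0.0]
wrist_force: [-0.2, -0.0, 0.2]
opening: 0.997
grasp_force: 0.0
```

```bash
python3 -c "
from h import *
goal((.486,.088,.20),-17.6)"
```

```text
xyz cm [  1.3  -22.39   5.02] dr [ 0.   -0.   -0.04] | t 1.1 [ 0.4051 -0.1212  0.2502]
```

Emit:
{"api": "send_rows", "payload": {
  "dr": [
    [0,0,0],
    [0,0,0],
    [0,0,0],
    [0,0,0],
    [0,0,0],
    [0,0,0],
    [0,0,0],
    [0,0,0]
  ],
  "xyz": [
    [0.3,-4.5,0.5],
    [0.6,-9.5,1.5],
    [0.8,-14,2.5],
    [1,-18,3.5],
    [1.2,-21,4.5],
    [1.3,-22.4,5],
    [1.3,-22.4,5],
    [1.3,-22.4,5]
  ],
  "jaw": [100,100,100,100,100,100,100,100]
}}

```text
time_s: 2.1
eef_pos: [0.485, 0.0857, 0.2005]
eef_rot: [0.0, 0.988, -0.153, 0.0]
wrist_force: [-0.3, -0.2, -0.4]
opening: 1.001
grasp_force: 0.0
```

```bash
python3 - <<'E'
from h import *
im=cap('side','s1')
cv2.imwrite('pics/s1c.png',cv2.resize(cv2.imread('pics/s1.png')[100:300,160:360],None,fx=3,fy=3))
goal((.486,.088,.088),-17.6)
# bar in the side view: blue component, ray to z=.098 top
hsv=cv2.cvtColor(im,cv2.COLOR_RGB2HSV); b=cv2.inRange(hsv,(105,150,60),(130,255,255))
n,l,s,c=cv2.connectedComponentsWithStats(b)
for i in range(1,n):
    if s[i,4]>30: print(s[i],c[i],onz('side',*c[i],.088))
E
```

```text
xyz cm [ 0.   -0.25 11.27] dr [ 0.   -0.01 -0.01] | t 2.15 [0.4851 0.0856 0.2007]
[261 196  18  24 151] [268.74172185 207.60264901] [0.48804454 0.08538203 0.088     ]
[253 228  34   9  58] [269.60344828 233.31034483] [0.41315645 0.15002386 0.088     ]
```

View pics/s1c.png

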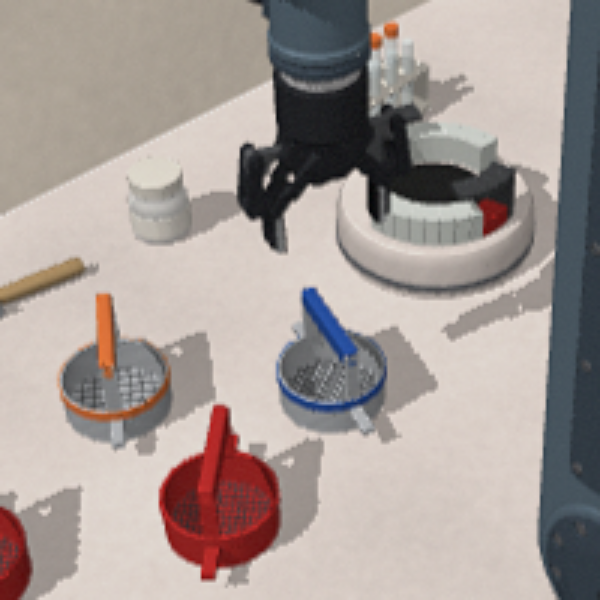

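The side view shows the open gripper above the blue bar, which is at about (269,208). Both views agree within 3 mm. Going down and closing.

Emit:
{"api": "send_rows", "payload": {
  "dr": [
    [0,0,0],
    [0,0,0],
    [0,0,0],
    [0,0,0],
    [0,0,0],
    [0,0,0],
    [0,0,0],
    [0,0,0]
  ],
  "xyz": [
    [0.1,-0.15,2],
    [0.1,-0.15,5],
    [0.1,-0.15,8],
    [0.1,-0.15,10],
    [0.1,-0.15,11],
    [0.1,-0.15,11.2],
    [0.1,-0.15,11.2],
    [0.1,-0.15,11.2]
  ],
  "jaw": [100,100,100,100,100,100,100,100]
}}

```text
time_s: 3.15
eef_pos: [0.4872, 0.0876, 0.0892]
eef_rot: [-0.0, 0.988, -0.153, 0.001]
wrist_force: [0.3, -1.0, -0.7]
opening: 1.005
grasp_force: 0.0
```

Emit:
{"api": "send_rows", "payload": {
  "dr": [
    [0,0,0],
    [0,0,0],
    [0,0,0],
    [0,0,0],
    [0,0,0],
    [0,0,0],
    [0,0,0],
    [0,0,0]
  ],
  "xyz": [
    [0,0,0],
    [0,0,0],
    [0,0,0],
    [0,0,0],
    [0,0,0],
    [0,0,0],
    [0,0,0],
    [0,0,0]
  ],
  "jaw": [50,30,10,0,0,0,0,0]
}}

```text
time_s: 4.15
eef_pos: [0.4867, 0.0878, 0.0884]
eef_rot: [-0.0, 0.988, -0.153, 0.0]
wrist_force: [1.1, 0.8, 1.8]
opening: 0.153
grasp_force: 59.0
```

Emit:
{"api": "send_rows", "payload": {
  "dr": [
    [0,0,0],
    [0,0,0],
    [0,0,0],
    [0,0,0],
    [0,0,0],
    [0,0,0],
    [0,0,0],
    [0,0,0]
  ],
  "xyz": [
    [0,0,-1],
    [0,0,-3],
    [0,0,-6],
    [0,0,-9],
    [0,0,-12],
    [0,0,-14.5],
    [0,0,-16],
    [0,0,-16]
  ],
  "jaw": [0,0,0,0,0,0,0,0]
}}

```text
time_s: 5.15
eef_pos: [0.4868, 0.0876, 0.2491]
eef_rot: [0.0, 0.988, -0.153, 0.001]
wrist_force: [0.3, 0.3, -1.5]
opening: 0.151
grasp_force: 58.8
```

```bash
python3 -c "
from h import *
goal((.591,-.1545,.25),-55)"
```

```text
xyz cm [17.26 19.92 -0.07] dr [-0.01 -0.01  6.23] | t 5.15 [0.4868 0.0876 0.2491]
```

Emit:
{"api": "send_rows", "payload": {
  "dr": [
    [0,0,0.8],
    [0,0,1.7],
    [0,0,2.7],
    [0,0,3.7],
    [0,0,4.7],
    [0,0,5.6],
    [0,0,6.2],
    [0,0,6.2]
  ],
  "xyz": [
    [1.7,2,0],
    [4.5,5.2,0],
    [7.5,8.6,0],
    [10.5,12.1,0],
    [13.5,15.6,0],
    [15.8,18.2,0],
    [17.3,19.9,0],
    [17.3,19.9,0]
  ],
  "jaw": [0,0,0,0,0,0,0,0]
}}

```text
time_s: 6.15
eef_pos: [0.5906, -0.1556, 0.246]
eef_rot: [0.0, 0.887, -0.461, -0.002]
wrist_force: [0.1, 0.0, -2.3]
opening: 0.152
grasp_force: 58.8
```

```bash
python3 - <<'E'
from h import *
a=cap('top','t2');b=cap('side','s2')
t=cv2.resize(cv2.imread('pics/t2.png')[60:240,300:460],None,fx=2.4,fy=2.4);s=cv2.resize(cv2.imread('pics/s2.png')[60:240,220:380],None,fx=2.4,fy=2.4)
cv2.imwrite('pics/c2.png',np.hstack([t,s])); goal((.591,-.1545,.19),-55)
E
```

```text
xyz cm [ 0.12 -0.02  5.66] dr [0.01 0.03 0.04] | t 6.25 [ 0.5903 -0.1537  0.2466]
```

View pics/c2.png

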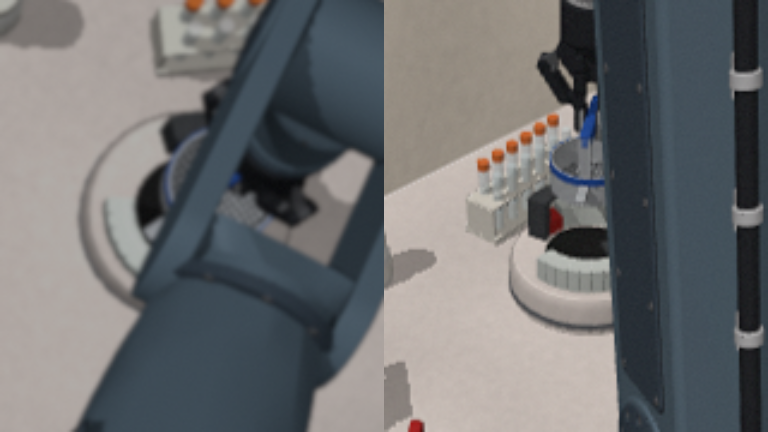

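The sieve hangs upright over the shaker, ring at crop (580,165) in the side view, though the arm hides much of it. Lowering in steps and watching the force.

Emit:
{"api": "send_rows", "payload": {
  "dr": [
    [0,0,0],
    [0,0,0],
    [0,0,0],
    [0,0,0],
    [0,0,0],
    [0,0,0],
    [0,0,0],
    [0,0,0]
  ],
  "xyz": [
    [0,0,1],
    [0,0,2.5],
    [0,0,4],
    [0,0,5.5],
    [0,0,6.8],
    [0,0,7.6],
    [0,0,8],
    [0,0,8]
  ],
  "jaw": [0,0,0,0,0,0,0,0]
}}

```text
time_s: 7.25
eef_pos: [0.5912, -0.1544, 0.1683]
eef_rot: [-0.0, 0.888, -0.46, 0.0]
wrist_force: [-0.6, 0.3, -2.6]
opening: 0.152
grasp_force: 58.8
```

```bash
python3 -c "
from h import *
goal((.591,-.1545,.153),-55);print(ctrl.get_obs()['torque'])"
```

```text
xyz cm [-0.    0.02  1.53] dr [-0.   -0.    0.03] | t 7.25 [ 0.5912 -0.1544  0.1683]
[ 0.00452738  0.0019593  -0.07051654]
```

Emit:
{"api": "send_rows", "payload": {
  "dr": [
    [0,0,0],
    [0,0,0],
    [0,0,0],
    [0,0,0],
    [0,0,0],
    [0,0,0],
    [0,0,0],
    [0,0,0]
  ],
  "xyz": [
    [0,0,0.3],
    [0,0,0.6],
    [0,0,0.9],
    [0,0,1.1],
    [0,0,1.3],
    [0,0,1.4],
    [0,0,1.5],
    [0,0,1.5]
  ],
  "jaw": [0,0,0,0,0,0,0,0]
}}

```text
time_s: 8.25
eef_pos: [0.5912, -0.1543, 0.1535]
eef_rot: [-0.0, 0.888, -0.46, 0.0]
wrist_force: [-0.3, 0.2, -1.1]
opening: 0.159
grasp_force: 58.9
```

```bash
python3 - <<'E'
from h import *
cap('top','t3');cap('side','s3')
t=cv2.resize(cv2.imread('pics/t3.png')[60:240,300:460],None,fx=2.4,fy=2.4);s=cv2.resize(cv2.imread('pics/s3.png')[60:240,220:380],None,fx=2.4,fy=2.4)
cv2.imwrite('pics/c3.png',np.hstack([t,s])); goal((.591,-.1545,.157),0);print(ctrl.get_obs()['wrist_force'],ctrl.get_obs()['torque'])
E
```

```text
xyz cm [ 0.    0.03 -0.35] dr [-0.   -0.   -9.14] | t 8.35 [ 0.5913 -0.1543  0.1535]
[-0.29429874 -0.75692469 -0.18782323] [ 0.03451903  0.09194674 -0.01024507]
```

View pics/c3.png

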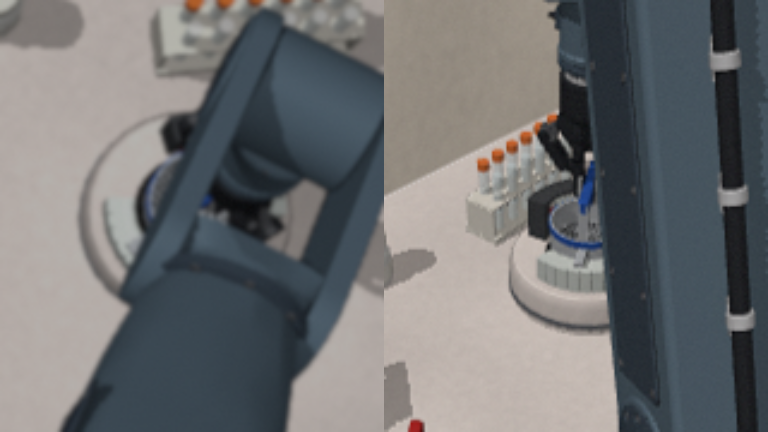

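The lugs rest on the ledges: the weight came off at 0.1535, as predicted, and the ring sits between the hooks with a lug on the ledge at crop (580,258). Lifting 3.5 mm and twisting.

Emit:
{"api": "send_rows", "payload": {
  "dr": [
    [0,0,0],
    [0,0,-0.5],
    [0,0,-1.3],
    [0,0,-2.1],
    [0,0,-2.9],
    [0,0,-3.7],
    [0,0,-4.5],
    [0,0,-4.5]
  ],
  "xyz": [
    [0,0,-0.35],
    [0,0,-0.35],
    [0,0,-0.35],
    [0,0,-0.35],
    [0,0,-0.35],
    [0,0,-0.35],
    [0,0,-0.35],
    [0,0,-0.35]
  ],
  "jaw": [0,0,0,0,0,0,0,0]
}}

```text
time_s: 9.35
eef_pos: [0.5912, -0.1543, 0.1569]
eef_rot: [0.0, 0.971, -0.241, 0.0]
wrist_force: [-0.2, -0.4, -3.2]
opening: 0.155
grasp_force: 58.8
```

```bash
python3 -c "
from h import *
goal((.591,-.1545,.157),0);print(ctrl.get_obs()['torque'])"
```

```text
xyz cm [-0.01  0.02 -0.01] dr [ 0.   -0.   -4.64] | t 9.35 [ 0.5912 -0.1543  0.1569]
[-0.0368665  -0.01090146  0.01761898]
```

Emit:
{"api": "send_rows", "payload": {
  "dr": [
    [0,0,-0.5],
    [0,0,-1.3],
    [0,0,-2.1],
    [0,0,-2.9],
    [0,0,-3.7],
    [0,0,-4.3],
    [0,0,-4.64],
    [0,0,-4.64]
  ],
  "xyz": [
    [0,0,0],
    [0,0,0],
    [0,0,0],
    [0,0,0],
    [0,0,0],
    [0,0,0],
    [0,0,0],
    [0,0,0]
  ],
  "jaw": [0,0,0,0,0,0,0,0]
}}

```text
time_s: 10.35
eef_pos: [0.5912, -0.1543, 0.1568]
eef_rot: [-0.0, 1.0, -0.0, 0.0]
wrist_force: [0.0, -0.9, -2.0]
opening: 0.152
grasp_force: 58.8
```

```bash
python3 -c "
from h import *
goal((.591,-.1545,.1435),0);print(ctrl.get_obs()['torque'])"
```

```text
xyz cm [-0.02  0.02  1.33] dr [-0.   -0.   -0.01] | t 10.35 [ 0.5912 -0.1543  0.1568]
[-0.03229247 -0.04595864 -0.02712935]
```

Emit:
{"api": "send_rows", "payload": {
  "dr": [
    [0,0,0],
    [0,0,0],
    [0,0,0],
    [0,0,0],
    [0,0,0],
    [0,0,0],
    [0,0,0],
    [0,0,0]
  ],
  "xyz": [
    [0,0,0.1],
    [0,0,0.2],
    [0,0,0.3],
    [0,0,0.4],
    [0,0,0.5],
    [0,0,0.6],
    [0,0,0.7],
    [0,0,0.7]
  ],
  "jaw": [0,0,0,0,0,0,0,0]
}}

```text
time_s: 11.35
eef_pos: [0.5911, -0.1543, 0.1497]
eef_rot: [-0.0, 1.0, 0.0, -0.0]
wrist_force: [0.3, -0.6, -2.8]
opening: 0.153
grasp_force: 58.8
```

The lugs have entered the notches with no contact force. Continuing down.

Emit:
{"api": "send_rows", "payload": {
  "dr": [
    [0,0,0],
    [0,0,0],
    [0,0,0],
    [0,0,0],
    [0,0,0],
    [0,0,0],
    [0,0,0],
    [0,0,0]
  ],
  "xyz": [
    [0,0,0.1],
    [0,0,0.2],
    [0,0,0.3],
    [0,0,0.4],
    [0,0,0.5],
    [0,0,0.6],
    [0,0,0.64],
    [0,0,0.64]
  ],
  "jaw": [0,0,0,0,0,0,0,0]
}}

```text
time_s: 12.35
eef_pos: [0.5911, -0.1543, 0.1435]
eef_rot: [-0.0, 1.0, 0.0, -0.0]
wrist_force: [-0.2, 0.6, -1.1]
opening: 0.155
grasp_force: 58.9
```

Emit:
{"api": "send_rows", "payload": {
  "dr": [
    [0,0,0],
    [0,0,0],
    [0,0,0],
    [0,0,0],
    [0,0,0],
    [0,0,0],
    [0,0,0],
    [0,0,0]
  ],
  "xyz": [
    [0,0,0],
    [0,0,0],
    [0,0,0],
    [0,0,0],
    [0,0,0],
    [0,0,0],
    [0,0,0],
    [0,0,0]
  ],
  "jaw": [20,30,40,50,60,70,70,70]
}}

```text
time_s: 13.35
eef_pos: [0.5912, -0.1543, 0.1434]
eef_rot: [-0.0, 1.0, 0.0, 0.0]
wrist_force: [0.5, -0.3, 0.0]
opening: 0.698
grasp_force: 0.0
```

Emit:
{"api": "send_rows", "payload": {
  "dr": [
    [0,0,0],
    [0,0,0],
    [0,0,0],
    [0,0,0],
    [0,0,0],
    [0,0,0],
    [0,0,0],
    [0,0,0]
  ],
  "xyz": [
    [0,0,-0.5],
    [0,0,-1.5],
    [0,0,-3.5],
    [0,0,-6],
    [0,0,-9],
    [0,0,-12],
    [0,0,-14],
    [0,0,-14]
  ],
  "jaw": [70,70,70,70,70,70,70,70]
}}

```text
time_s: 14.35
eef_pos: [0.5921, -0.1547, 0.286]
eef_rot: [0.001, 1.0, 0.0, 0.002]
wrist_force: [-0.6, 0.2, -0.8]
opening: 0.702
grasp_force: 0.0
```

Moving aside to uncover the shaker for a check (tool y points to world -y, so I go -25 cm in x and -20 cm in world y).

Emit:
{"api": "send_rows", "payload": {
  "dr": [
    [0,0,0],
    [0,0,0],
    [0,0,0],
    [0,0,0],
    [0,0,0],
    [0,0,0],
    [0,0,0],
    [0,0,0]
  ],
  "xyz": [
    [-2,3,0],
    [-6,7,0],
    [-10,11,0],
    [-14,15,0],
    [-18,19,0],
    [-22,23,0],
    [-25,27,0],
    [-25,27,0]
  ],
  "jaw": [70,70,70,70,70,70,70,70]
}}

```text
time_s: 15.35
eef_pos: [0.3386, -0.4263, 0.2819]
eef_rot: [-0.001, 1.0, -0.002, -0.001]
wrist_force: [0.0, -0.1, -0.5]
opening: 0.697
grasp_force: 0.0
```

```bash
python3 - <<'E'
from h import *
im=cap('top','t4');cap('side','s4')
t=cv2.resize(cv2.imread('pics/t4.png')[90:210,320:440],None,fx=3.3,fy=3.3);s=cv2.resize(cv2.imread('pics/s4.png')[100:220,220:340],None,fx=3.3,fy=3.3)
cv2.imwrite('pics/c4.png',np.hstack([t,s]))
b=cv2.inRange(cv2.cvtColor(im,cv2.COLOR_RGB2HSV),(105,150,60),(130,255,255)); n,l,st,c=cv2.connectedComponentsWithStats(b)
for i in range(1,n):
  if st[i,4]>60:
    w=np.array([onz('top',u,v,.153)[:2] for v,u in np.argwhere(l==i)]); e,V=np.linalg.eigh(np.cov(w.T)); print(st[i],w.mean(0),np.degrees(np.arctan2(V[1,1],V[0,1])),np.ptp(w@V[:,1]))
E
```

```text
[385 118   7  45 265] [ 0.59153364 -0.15307555] 179.9175900170569 0.09704928048374806
```

View pics/c4.png

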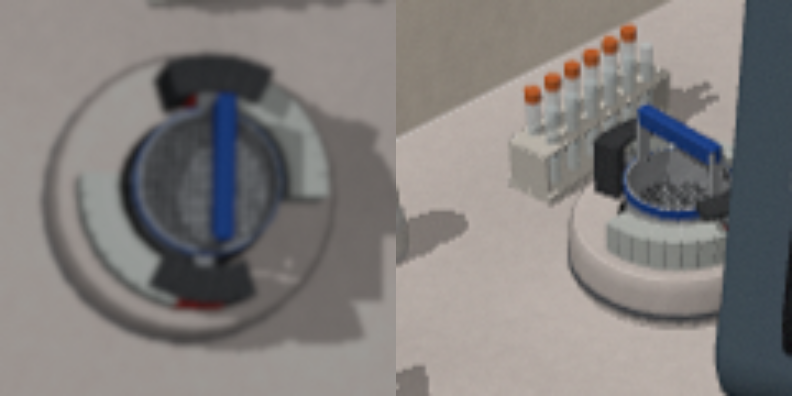

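The sieve sits flat on the deck with its bar running from crop (227,95) to (223,240). That is yaw about 0° and centre (0.5915, -0.153), with the lugs under both hooks. The bar length of 97 mm at the seated height also fits.

```bash
python3 -c "
from bench import ctrl
print(ctrl.hand_in())"
```

```text
the job is handed in; nothing more can be done
None
```

The blue sieve is locked in the shaker: twisted under both hooks, seated flat on the deck and released. The orange sieve was left alone, and I handed the job in at about 15.5 s.

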